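Close the sander's guard and dial in the fitted roller

ROBOT

A 6-joint arm with a two-finger parallel gripper is mounted at the origin on the work surface. World frame = base frame: x ahead of the robot, y to its left, z up, the work surface at z = 0. Lengths are in m, angles in rad, forces in N, time in s.
With the tool pointing down it reaches from about 0.225 to 0.725 m from the base axis. Payload 3.1 kg.
Tool frame: the origin (TCP) lies at the centre of the arm's flange, where the gripper is bolted on; the fingertips stand 173 mm ahead of it and the grasp point (between the pads) lies 155 mm ahead of it; z points along the fingers, y is the line along which they close (so a half turn about z gives the same grasp; the last joint's range is limited). The gripper opens to 85 mm and grips with 20 to 120 N. Pads are 22 mm wide; open, the fingers measure 114 mm over their backs; the gripper's body (76 mm by 85 mm) begins 54 mm behind the grasp point. The pads swing forward as they close: fully open they stand 13 mm farther back than shut.
Start: joints at [1.152, 0.048, 0.099, 1.622, 0, 1.443], TCP at [0.151, 0.503, 0.405] pointing down, gripper open.
Joint ranges: [-2.91, 2.91], [-0.99, 1.94], [-1.21, 1.42], [-2.12, 2.29], [-1.49, 1.47], [-3.14, 3.14]. Speed limits (rad/s): [2.79, 2.79, 3.14, 3.14, 3.14, 3.14].

INTERFACE

Orientations are given as a rotation vector (axis times angle).
In Python, from workcell import status, eyes, job gives the robot as it stands.
- The arm moves only by the tool move_arm, never from a script. Its argument "deltas" is text: rows parted by semicolons, each of 7 numbers parted by spaces: the shift along the tool's x, y, z each as a share of 300 mm, from -1 to 1, then the turn, a rotation vector about the tool's x, y, z each as a share of 90 degrees, from -1 to 1, then the opening, from 0 (shut) to 1 (fully open). A call has 1 to 12 rows; each row shifts and turns the commanded pose from where the row before left it, along the tool's axes as they then stand; what a row does not reach is not made up. A row lasts 1/12 s, in which the tool goes at most 41.7 mm and 7.16 degrees, less where a joint would pass 70% of its speed; a pose out of reach is approached as far as the arm can. A call with a number of a shift or a turn outside -1 to 1 is refused whole. A call with a gripper value outside its range is refused whole. The fingers move at their own pace and stop on an object; "squeeze" is the grip in N (left out, the last holds). Time passes only in rows, so rows that do not move let the fingers close. It gives the time, the measured TCP pose, the force, the opening and the grip force at its end, in the units of the state.
- status.state(): the state, without advancing time (a new reading comes with each control period).
- eyes.capture(name): name is "scene" or "top"; returns the picture (480x640x3 uint8, red, green, blue); there is no depth.
- eyes.camera_params(name): a dict with "intrinsics" (3x3 intrinsics, pixels), "R" (3x3) and "t" (3): a world point X has camera coordinates R X + t. Camera axes: x right, y down, z forward; pixel columns grow to the right and rows downward; lengths in m; the calibration is good to about 2 mm. A picture is of the moment at which its call begins. camera_params takes no time and is no camera call.
- job.close_job(): hands the job in; it is judged then, once.
The state is a dict: "clock": time; "qpos": joint angles; "dq": joint speeds; "effort": joint torques, N m; "position": TCP position; "ee_rot": TCP orientation; "contact_force": force on the tool from outside, world axes, zero at the start; "moment": the same for the moment, N m; "gripper_width": opening from 0.0 (shut) to 1.0 (fully open); "gripper_force": force on a finger pad.
Only numpy, scipy, OpenCV 4.12 (cv2) and the standard library are available. Lean on these libraries where they do the work, as an engineer would, in place of code of your own. Each camera call takes 0.05 s, during which the arm holds its last target. There are 200 camera calls.

TASK

Get the bench-top sander ready to run: first slide the clear guard fully home over the roller bay until it snaps shut, and only then turn the black selector knob clockwise, click by click, to the mark that has the same colour as the sanding roller fitted in the bay, so that it rests in that click. Leave the rollers and the other things on the bench where they are, let go of everything and leave the guard shut.

Things in the scene. Friction and masses are not known exactly. Their poses are not given: they have to be found in the camera images.
- machine: White bench sander, fixed. Origin on the bench under its middle; x away from the operator (robot), y to the operator's left, z up. x +-100 mm. Right to left: console (y -225 to -60) whose top is a panel rising 20 degrees to the back (75 mm high in front, 148 behind); roller bay (y -45 to 85); parking deck (y 85 to 225, 90 high). Rails along y at x +-83, 102 high. Motor behind: x to 188, 93 high.
- bay (a point): Centre of the bay's floor (machine 0, 20, 14 mm), where the fitted sanding roller stands. The bay is 110 mm in x, 130 mm in y, 76 mm deep, open on top until the guard covers it.
- guard (a joint): Clear guard plate (148 x 140 x 5 mm, yellow leading edge) sliding in the rails: m moved from fully open (0, on the deck at the left) towards machine -y, to fully closed over the bay (0.135, firm stop). Friction is a few N; a spring catch between 0.125 and 0.130 takes about 5 N to pass, then pulls the guard to the stop; short of that it is not shut.
- guard_grip (a point): Point in the guard's black upright fin, which is 12 mm thick along machine y (the sliding direction), 60 mm long along machine x, 30 mm tall; the point is centred in it, 11 mm below its top, 19 mm above the plate. At guard = 0 it is at machine (0, 185, 114.5) mm. Its axes are the machine's.
- selector (a joint): Knob angle, rad, growing clockwise as seen facing the panel. Nine spring clicks every 0.6 rad from 0 (thick black off mark) to 4.8, end stops just beyond. Let go, it snaps into the nearest click. Marks: blue 3.0, orange 3.6, green 4.2. Leaving a click takes about 0.1 N m, and soft fingers give way a little: grip firmly (30 N or more). One grasp cannot turn it all the way.
- selector_grip (a point): Point on the knob's axis in its black bar grip, 32 mm out from the panel, 10 mm below the bar's top. Bar 50 mm long, 14 mm thick, from 12 to 42 mm out from the panel, on a round skirt 52 mm across, 12 mm high. Its axes turn with the knob: x along the bar to the pointer end (white line), z out of the panel along the knob's axis.
- dial_centre (a point): Centre of the dial on the panel's surface, on the knob's axis (machine 0, -142.5, 111 mm). Axes fixed to the panel: x up the slope, y to the operator's left, z out of the panel. At selector = q the pointer lies at angle 2.4 - q from x towards y.
- mark_blue (a point): Blue dot on the panel, 20 mm across, 46 mm from the dial centre: the setting for the blue roller (selector 3.0).
- mark_orange (a point): Orange dot, the same: the setting for the orange roller (selector 3.6).
- mark_green (a point): Green dot, the same: the setting for the green roller (selector 4.2).
- rack: Wooden board 90 x 160 x 14 mm at the right of the bench with the two spare rollers standing on it. Fixed. Origin under its centre.
- insole: White insole blank lying flat, 215 x 80 x 9 mm, loose. Origin under its middle.
- screwdriver: Screwdriver with a blue handle, 150 mm long, lying. Loose.
- glue_can: Can with a yellow label, 80 mm across, 110 mm high, loose.
- cup: Blue plastic cup, 84 mm across, 95 mm high, loose.
- belt: Brown abrasive sleeve standing on its edge, 90 mm across, 50 mm high, loose.
- pliers: Pliers with black handles, 170 mm long, lying. Loose.
- roller_blue: Blue sanding roller standing upright, 46 mm across, 50 mm high, with a steel stub on top (62 mm in all), loose. One of the three rollers stands in the machine's bay (fitted), the other two on the rack. Origin under its centre.
- roller_orange: Orange sanding roller standing upright, 46 mm across, 50 mm high, with a steel stub on top (62 mm in all), loose. One of the three rollers stands in the machine's bay (fitted), the other two on the rack. Origin under its centre.
- roller_green: Green sanding roller standing upright, 46 mm across, 50 mm high, with a steel stub on top (62 mm in all), loose. One of the three rollers stands in the machine's bay (fitted), the other two on the rack. Origin under its centre.
Mind the look-alikes: they are no part of the job. Of the things shaped like the roller_orange, the orange one is meant.

How it is judged:
By the outcome, as a careful person would: the job done as asked, in the order asked, and still so for the second after the job is handed in, with the robot touching nothing.
It also fails if it takes over 72 s, if anything falls off the work surface, if the arm or the gripper's body presses on something with over 40 N, if the wrist force passes 120 N, or if a joint passes its speed limit or range.

## Working session

There is one attempt and no reset: what is moved stays moved. The work goes in short steps, Python scripts to look and compute and a tool call to move; the robot and the scene stay as the last step left them, time stands still between calls to the robot, and variables do not carry over. Pictures are saved under pics/ and viewed, at most 10 in all, crops included, and the job is handed in when it is done.

Besides the shell and the picture viewer there is one more tool, called after "Emit:" by a JSON object that holds its "api" and its "payload". move_arm: Moves the arm, as the interface text tells. Shift numbers are shares of 300 mm and turn numbers shares of 90 degrees, none past 1 either way. Its arguments: {"type":"object","properties":{"deltas":{"type":"string"},"squeeze":{"type":"number"}},"required":["deltas"]}

```bash
mkdir -p pics; python3 - <<'E'
from workcell import status, eyes
import cv2,numpy as np
print(status.state())
for n in("scene","top"):
    im=eyes.capture(n); cv2.imwrite(f"pics/{n}0.png",im[:,:,::-1]); p=eyes.camera_params(n); print(n,p)
E
```

```text
{'clock': 0.0, 'qpos': array([1.15224105e+00, 4.87114325e-02, 9.75740232e-02, 1.62201259e+00,
       9.23328368e-06, 1.44302670e+00]), 'dq': array([-0.00029809, -0.00051962,  0.00033791,  0.00072125,  0.00050847,
       -0.00127852]), 'effort': array([-1.66567024e-04, -3.38788390e+01,  3.20011747e+01,  2.05169781e-02,
       -4.13954217e-05, -1.58829142e-06]), 'position': array([0.15042582, 0.50275933, 0.40352521]), 'ee_rot': array([-0.4550639 , -3.10780687,  0.00355542]), 'contact_force': array([-0.39033152,  0.2564678 ,  0.18802002]), 'moment': array([-0.00082961,  0.02090002, -0.02237318]), 'gripper_force': 0.0, 'gripper_width': 1.0000031563455931}
scene {'intrinsics': array([[536.89749241,   0.        , 321.27700245],
       [  0.        , 536.89749241, 243.70600348],
       [  0.        ,   0.        ,   1.        ]]), 'R': array([[-0.03970162,  0.99916804,  0.00932735],
       [ 0.85485067,  0.0387974 , -0.51742158],
       [-0.51735298, -0.01256899, -0.8556798 ]]), 't': array([ 0.07272883, -0.37596303,  1.87977957])}
top {'intrinsics': array([[508.85543387,   0.        , 317.70860379],
       [  0.        , 508.85543387, 239.48999437],
       [  0.        ,   0.        ,   1.        ]]), 'R': array([[-0.00366923, -0.99987277, -0.01552329],
       [-0.99704758,  0.00484861, -0.07663304],
       [ 0.07669856,  0.01519628, -0.99693852]]), 't': array([-0.03203117,  0.48401088,  1.62400026])}
```

View pics/top0.png

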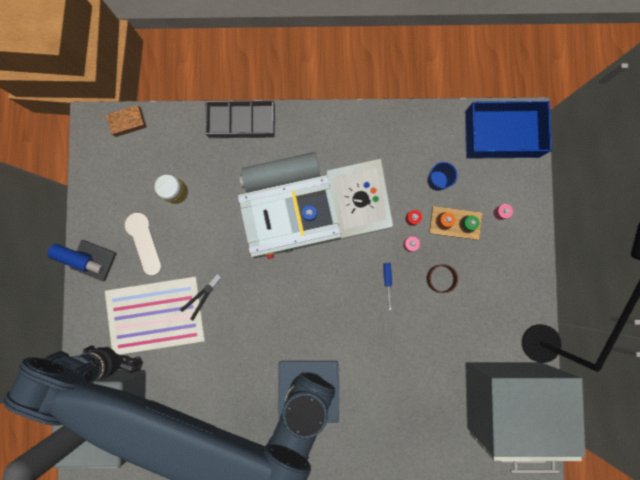

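View pics/scene0.png

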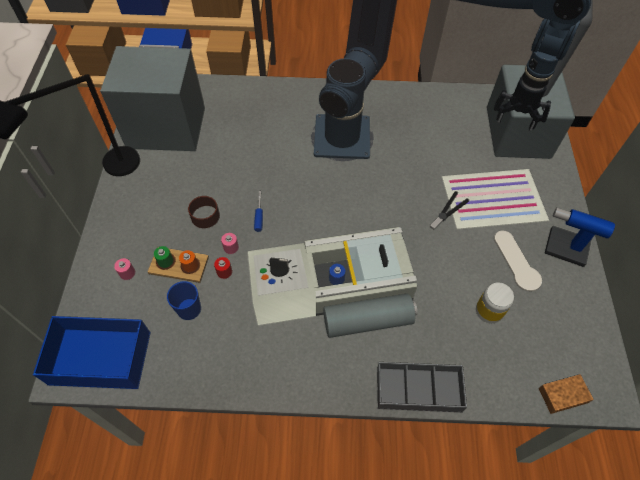

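The top view shows the machine around (315,210), with the blue roller in its bay at (309,212). The orange (446,220) and green (470,224) spares are on the rack. Possible mix-ups:
- **Roller:** the bay's blue one (309,212), the spares, and the red and pink rollers (414,217), (505,212), (413,244).
- **Fin:** the black bar at (267,218).
- **Knob:** the black knob at (361,199).

Next I'll check these in one close crop.

```bash
python3 - <<'E'
import cv2,numpy as np
a=cv2.imread("pics/top0.png")[145:265,230:400]; b=cv2.imread("pics/scene0.png")[225:345,245:420]
a=cv2.resize(a,None,fx=4.7,fy=4.7,interpolation=cv2.INTER_CUBIC);cv2.imwrite("pics/c1.png",a)
b=cv2.resize(b,None,fx=4.5,fy=4.5,interpolation=cv2.INTER_CUBIC);cv2.imwrite("pics/c2.png",b)
E
```

```text
(no output)
```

View pics/c1.png

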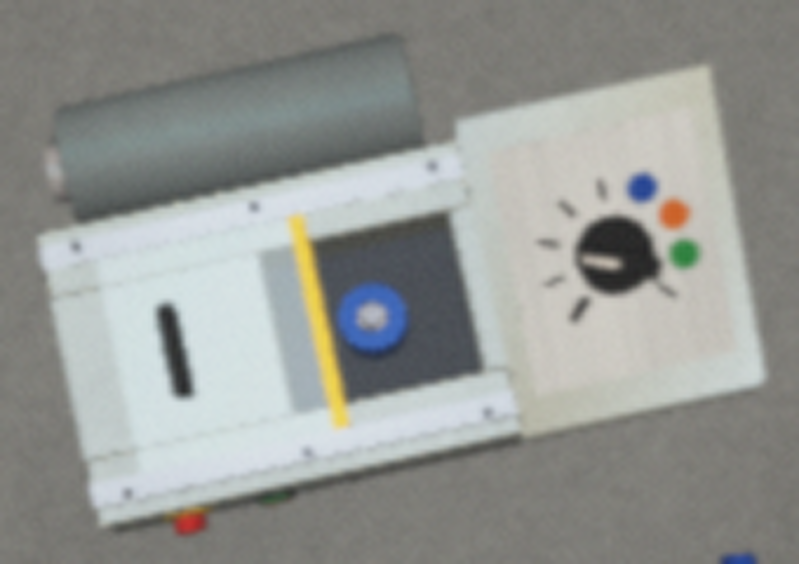

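View pics/c2.png

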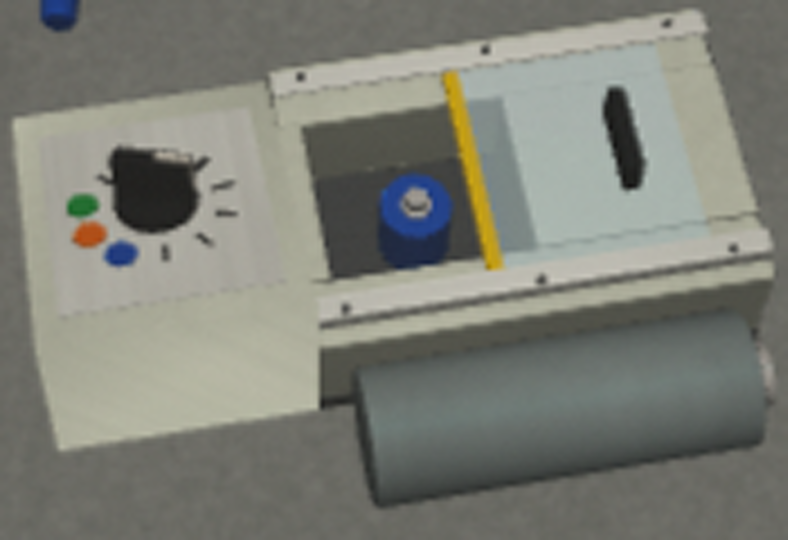

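The crops confirm the blue roller is fitted, so the target is the blue mark (3.0). The fin is at crop (175,350) and the knob pointer is near 1.2. Next I'll fit the machine pose.

```bash
cat > h.py <<'E'
import numpy as np,cv2
from scipy.optimize import least_squares
from scipy.spatial.transform import Rotation as R
from workcell import status,eyes
P={n:eyes.camera_params(n) for n in("scene","top")}
def proj(n,X):
    p=P[n];c=p["R"]@X+p["t"];c=p["intrinsics"]@c;return c[:2]/c[2]
s,c=np.sin(np.radians(20)),np.cos(np.radians(20))
PR=np.array([[c,0,-s],[0,1,0],[s,0,c]])  # panel axes as columns in machine
DC=np.array([0,-.1425,.111])
def panel(r,a,z): return DC+PR@np.array([r*np.cos(a),r*np.sin(a),z])
def world(m,X): return R.from_euler('z',m[2]).apply(X)+[m[0],m[1],0]
E
python3 - <<'E'
from h import *
T=lambda u,v:np.array([230+(u+.5)/4.7-.5,145+(v+.5)/4.7-.5])
S=lambda u,v:np.array([245+(u+.5)/4.5-.5,225+(v+.5)/4.5-.5])
obs=[]
for q,t,sc in((3.0,(642,188),(121,254)),(3.6,(674,214),(90,235)),(4.2,(685,254),(83,206))):
    X=panel(.046,2.4-q,0); obs+=[("top",X,T(*t)),("scene",X,S(*sc))]
obs+=[("top",np.array([.1,-.225,.148]),T(711,67)),("top",np.array([-.1,-.225,.075]),T(765,382)),("scene",np.array([-.1,-.225,.075]),S(13,118)),
 ("top",np.array([.1,-.06,.148]),T(457,122)),("scene",np.array([-.1,-.06,.075]),S(268,85)),
 ("top",np.array([-.1,-.06,.075]),T(521,437)),("top",np.array([-.083,.0,.102]),None)]
obs=[o for o in obs if o[2] is not None]
f=lambda m:np.concatenate([proj(n,world(m,X))-u for n,X,u in obs])
r=least_squares(f,[.5,0,0.2],loss='soft_l1'); m=r.x; print(m,np.round(f(m).reshape(-1,2),1).tolist())
np.save("m.npy",m)
for n,u in(("top",T(372,315)),("scene",S(415,200))): print("roller res",proj(n,world(m,np.array([0,.02,.076])))-u)
# fin top centre z=.1255
for n,u in(("top",T(175,350)),("scene",S(623,137))):
    g=least_squares(lambda p:proj(n,world(m,np.array([p[0],p[1],.12])))-u,[0,.18]).x; print("fin",g)
# pointer line ends on bar top, z=.042
for n,a in(("top",[T(620,263),T(585,260)]),("scene",[S(158,155),S(192,158)])):
    g=[least_squares(lambda p:proj(n,world(m,DC+PR@np.array([p[0],p[1],.042])))-u,[0,0]).x for u in a]
    print("ptr",g,2.4-np.arctan2(*(g[1]-g[0])[::-1]))
print(R.from_rotvec(status.state()["ee_rot"]).as_matrix().round(3))
E
```

```text
[ 0.57209344 -0.02591234  0.20707903] [[-0.1, 0.2], [-0.4, 0.3], [-0.3, 0.3], [-0.4, 0.2], [-0.5, 0.2], [-0.3, 0.2], [-0.4, -0.1], [-0.3, 0.1], [-0.3, -0.3], [-0.1, -0.3], [-0.4, -0.8], [-0.2, -0.5]]
roller res [-0.30380458 -0.31811061]
roller res [ 0.17082614 -0.63774979]
fin [-0.00255611  0.14845177]
fin [0.00240747 0.14836323]
ptr [array([0.00232823, 0.00080979]), array([0.00897271, 0.02225774])] 1.1296230119942248
ptr [array([0.0006657 , 0.00516361]), array([0.00782233, 0.02492398])] 1.1766796000097575
[[-0.958  0.287 -0.001]
 [ 0.287  0.958 -0.002]
 [ 0.    -0.002 -1.   ]]
```

```bash
cat >> h.py <<'E'
def tool(m,xdir,zdir): # rotation from machine-frame x and z dirs
    M=R.from_euler('z',m[2]).as_matrix(); x,z=M@np.array(xdir),M@np.array(zdir)
    return np.c_[x,np.cross(z,x),z]
def delta(grasp,T): # from measured pose to the pose with grasp point there; shift in present tool axes, in target axes, turn
    st=status.state();A=R.from_rotvec(st["ee_rot"]);p=grasp-.155*T[:,2];d=p-st["position"]
    print("clock",round(st["clock"],2),"tcp target",p.round(4),"shift/0.3 now-axes",(A.inv().apply(d)/.3).round(4),"target-axes",(T.T@d/.3).round(4),
     "turn/90",((A.inv()*R.from_matrix(T)).as_rotvec()/(np.pi/2)).round(4),"q",st["qpos"].round(3))
E
python3 - <<'E'
from h import *
m=np.load("m.npy")
delta(world(m,np.array([0,.1484,.118])),tool(m,[-1,0,0],[0,0,-1]))
E
```

```text
clock 0.1 tcp target [0.5416 0.1193 0.273 ] shift/0.3 now-axes [-1.6155 -0.8499  0.4368] target-axes [-1.0131 -1.5189  0.4353] turn/90 [-0.0013 -0.0005 -0.3169] q [ 1.152  0.049  0.098  1.622 -0.     1.443]
```

Emit:
{"api": "move_arm", "payload": {"deltas": "0 0 0 0 0 -0.0634 1; 0 0 0 0 0 -0.0634 1; 0 0 0 0 0 -0.0634 1; 0 0 0 0 0 -0.0634 1; 0 0 0 0 0 -0.0634 1; -0.072 -0.108 0 0 0 0 0.6; -0.072 -0.108 0 0 0 0 0.6; -0.072 -0.108 0 0 0 0 0.6; -0.072 -0.108 0 0 0 0 0.6; -0.072 -0.108 0 0 0 0 0.6; -0.072 -0.108 0 0 0 0 0.6; -0.072 -0.108 0 0 0 0 0.6", "squeeze": 40}}

```text
clock: 1.1
position: [0.346, 0.3105, 0.4043]
ee_rot: [0.325, -3.124, 0.0]
contact_force: [0.4, 0.1, 0.5]
gripper_width: 0.599
gripper_force: 0.0
```

Emit:
{"api": "move_arm", "payload": {"deltas": "-0.072 -0.108 0 0 0 0 0.6; -0.072 -0.108 0 0 0 0 0.6; -0.072 -0.108 0 0 0 0 0.6; -0.072 -0.108 0 0 0 0 0.6; -0.072 -0.108 0 0 0 0 0.6; -0.072 -0.108 0 0 0 0 0.6; -0.072 -0.108 0 0 0 0 0.6; 0 0 0 0 0 0 0.6; 0 0 0 0 0 0 0.6; 0 0 0 0 0 0 0.6"}}

```text
clock: 1.93
position: [0.5396, 0.1211, 0.4039]
ee_rot: [0.323, -3.123, -0.001]
contact_force: [-0.9, 0.4, 0.1]
gripper_width: 0.602
gripper_force: 0.0
```

```bash
python3 - <<'E'
from h import *
m=np.load("m.npy")
delta(world(m,np.array([0,.1484,.118])),tool(m,[-1,0,0],[0,0,-1]))
E
```

```text
clock 1.93 tcp target [0.5416 0.1193 0.273 ] shift/0.3 now-axes [-0.0062 -0.0076  0.4365] target-axes [-0.0053 -0.0073  0.4365] turn/90 [ 0.0005 -0.0013 -0.0004] q [ 9.900e-02  1.230e-01  1.770e-01  1.627e+00  1.000e-03 -1.070e-01]
```

Emit:
{"api": "move_arm", "payload": {"deltas": "-0.006 -0.0074 0.1 0 0 0 0.6; 0 0 0.1 0 0 0 0.6; 0 0 0.1 0 0 0 0.6; 0 0 0.07 0 0 0 0.6; 0 0 0.04 0 0 0 0.6; 0 0 0.026 0 0 0 0.6; 0 0 0 0 0 0 0; 0 0 0 0 0 0 0; 0 0 0 0 0 0 0; 0 0 0 0 0 0 0; 0 0 0 0 0 0 0; 0 0 0 0 0 0 0"}}

```text
clock: 2.93
position: [0.5426, 0.1197, 0.2762]
ee_rot: [-0.326, 3.121, 0.001]
contact_force: [-1.6, 1.7, 6.0]
gripper_width: 0.134
gripper_force: 42.8
```

```bash
python3 - <<'E'
from h import *
m=np.load("m.npy")
delta(world(m,np.array([0,.1484,.118])),tool(m,[-1,0,0],[0,0,-1]))
s=status.state();print(s["gripper_width"]*85,s["gripper_force"],s["contact_force"])
E
```

```text
clock 2.93 tcp target [0.5416 0.1193 0.273 ] shift/0.3 now-axes [ 0.0037 -0.0007  0.0105] target-axes [ 0.0036 -0.0007  0.0105] turn/90 [0.0002 0.0023 0.0005] q [ 9.600e-02  1.350e-01 -6.300e-02  1.369e+00  1.000e-03 -1.120e-01]
11.363081183506408 42.84175515174866 [-1.56468409  1.69196015  6.04647298]
```

Emit:
{"api": "move_arm", "payload": {"deltas": "0 0 -0.008 0 0 0 0; 0 -0.03 0 0 0 0 0; 0 -0.04 0 0 0 0 0; 0 -0.04 0 0 0 0 0; 0 -0.04 0 0 0 0 0; 0 -0.04 0 0 0 0 0; 0 -0.04 0 0 0 0 0; 0 -0.04 0 0 0 0 0; 0 -0.03 0 0 0 0 0; 0 -0.02 0 0 0 0 0; 0 -0.01 0 0 0 0 0; 0 -0.01 0 0 0 0 0"}}

```text
clock: 3.93
position: [0.5636, 0.0223, 0.2763]
ee_rot: [-0.328, 3.121, 0.022]
contact_force: [2.2, 20.7, 0.1]
gripper_width: 0.128
gripper_force: 42.5
```

Emit:
{"api": "move_arm", "payload": {"deltas": "0 0 0 0 0 0 0; 0 0 0 0 0 0 0; 0 0 0 0 0 0 0"}}

```text
clock: 4.18
position: [0.5635, 0.0228, 0.2763]
ee_rot: [-0.329, 3.121, 0.018]
contact_force: [3.4, 14.6, -1.6]
gripper_width: 0.131
gripper_force: 42.0
```

```bash
python3 - <<'E'
from h import *
m=np.load("m.npy")
delta(world(m,np.array([0,.05,.118])),tool(m,[-1,0,0],[0,0,-1]))
im=eyes.capture("top")[145:265,230:400,::-1]
cv2.imwrite("pics/c3.png",cv2.resize(im,None,fx=4.7,fy=4.7,interpolation=cv2.INTER_CUBIC))
E
```

```text
clock 4.18 tcp target [0.5618 0.023  0.273 ] shift/0.3 now-axes [0.0055 0.0019 0.0109] target-axes [0.0054 0.002  0.0109] turn/90 [0.0072 0.0029 0.002 ] q [-0.082  0.157 -0.038  1.374  0.012 -0.292]
```

The guard is at its stop: the grasp point reads 0.05 in machine y and 15 N pushes back steadily. I'll ease off, release and lift.

Emit:
{"api": "move_arm", "payload": {"deltas": "0 0.008 0 0 0 0 0; 0 0 0 0 0 0 0; 0 0 -0.006 0 0 0 0.5; 0 0 0 0 0 0 0.5; 0 0 0 0 0 0 0.5; 0 0 0 0 0 0 0.5; 0 0 -0.05 0 0 0 0.6; 0 0 -0.1 0 0 0 0.6; 0 0 -0.13 0 0 0 0.6; 0 0 -0.13 0 0 0 0.6; 0 0 -0.05 0 0 0 0.6; 0 0 0 0 0 0 0.6"}}

```text
clock: 5.23
position: [0.5631, 0.0213, 0.4227]
ee_rot: [-0.322, 3.114, -0.004]
contact_force: [-0.1, -0.0, 0.1]
gripper_width: 0.601
gripper_force: 0.0
```

```bash
python3 - <<'E'
from h import *
m=np.load("m.npy")
a=2.4-1.2
T=tool(m,-PR@[np.cos(a),np.sin(a),0],-PR[:,2])
delta(world(m,DC+PR@[0,0,.034]),T)
delta(world(m,DC+PR@[0,0,.134]),T)
for i,n in enumerate(("top","scene")):
    im=eyes.capture(n); c=proj(n,world(m,np.array([0,0,.1]))).astype(int)
    im=im[c[1]-70:c[1]+70,c[0]-95:c[0]+95,::-1]
    cv2.imwrite(f"pics/c4{n}.png",cv2.resize(im,None,fx=4,fy=4,interpolation=cv2.INTER_CUBIC))
E
```

```text
clock 5.23 tcp target [ 0.5381 -0.1787  0.2886] shift/0.3 now-axes [ 0.2226 -0.6338  0.447 ] target-axes [0.7219 0.1037 0.3451] turn/90 [ 0.1273 -0.1906 -0.7563] q [-8.100e-02  1.480e-01  2.430e-01  1.655e+00 -1.000e-03 -2.870e-01]
clock 5.23 tcp target [ 0.5047 -0.1857  0.3826] shift/0.3 now-axes [ 0.3334 -0.635   0.1326] target-axes [0.7219 0.1037 0.0118] turn/90 [ 0.1273 -0.1906 -0.7563] q [-8.100e-02  1.480e-01  2.430e-01  1.655e+00 -1.000e-03 -2.870e-01]
```

View pics/c4scene.png

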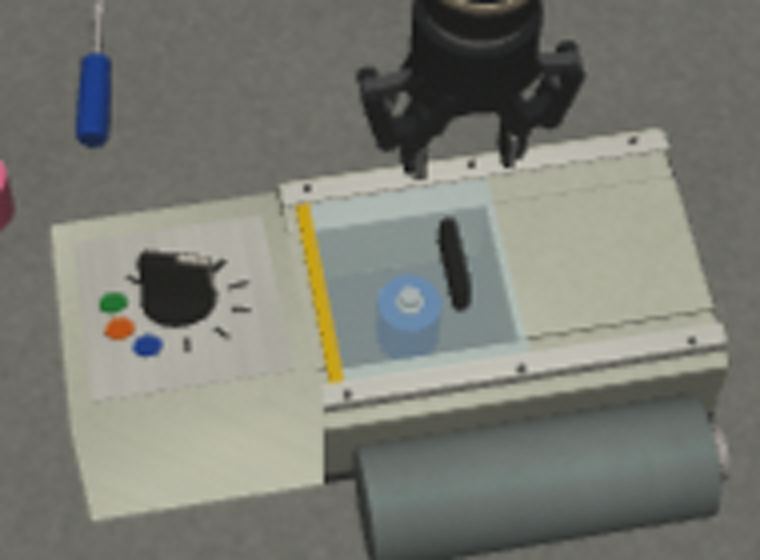

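The picture shows the yellow edge at the console side (320,290), the plate over the bay and the fin at (455,263), so the guard is shut. The knob is unchanged. Moving to the knob.

Emit:
{"api": "move_arm", "payload": {"deltas": "0.055 -0.106 0.022 0 0 0 0.6; 0.055 -0.106 0.022 0 0 0 0.6; 0.055 -0.106 0.022 0 0 0 0.6; 0.055 -0.106 0.022 0 0 0 0.6; 0.055 -0.106 0.022 0 0 0 0.6; 0.057 -0.105 0.022 0 0 0 0.6"}}

```text
clock: 5.83
position: [0.5028, -0.1863, 0.3734]
ee_rot: [0.324, -3.121, -0.004]
contact_force: [0.5, -0.0, 0.2]
gripper_width: 0.599
gripper_force: 0.0
```

Emit:
{"api": "move_arm", "payload": {"deltas": "0 0 0 0.0116 -0.0173 -0.0688 0.6; 0 0 0 0.0116 -0.0173 -0.0688 0.6; 0 0 0 0.0116 -0.0173 -0.0688 0.6; 0 0 0 0.0116 -0.0173 -0.0688 0.6; 0 0 0 0.0116 -0.0173 -0.0688 0.6; 0 0 0 0.0116 -0.0173 -0.0688 0.6; 0 0 0 0.0116 -0.0173 -0.0688 0.6; 0 0 0 0.0116 -0.0173 -0.0688 0.6; 0 0 0 0.0116 -0.0173 -0.0688 0.6; 0 0 0 0.0116 -0.0173 -0.0688 0.6; 0 0 0 0.0116 -0.0173 -0.0688 0.6; 0 0 0 0 0 0 0.6"}}

```text
clock: 6.83
position: [0.5031, -0.1849, 0.3734]
ee_rot: [-1.835, 2.161, -0.221]
contact_force: [-1.2, 0.2, -0.2]
gripper_width: 0.595
gripper_force: 0.0
```

```bash
python3 - <<'E'
from h import *
m=np.load("m.npy")
c=proj("scene",world(m,np.array([0,0,.1]))).astype(int)
u=c-[95,70]+np.array([455.5,263.5])/4-.5
print("fin",least_squares(lambda p:proj("scene",world(m,np.array([p[0],p[1],.12])))-u,[0,.05]).x)
a=2.4-1.2
T=tool(m,-PR@[np.cos(a),np.sin(a),0],-PR[:,2])
delta(world(m,DC+PR@[0,0,.036]),T)
E
```

```text
fin [0.00349249 0.04978937]
clock 6.83 tcp target [ 0.5375 -0.1788  0.2905] shift/0.3 now-axes [-0.0018 -0.0194  0.2993] target-axes [-0.0021 -0.0149  0.2996] turn/90 [ 0.0095  0.0006 -0.    ] q [-0.538 -0.101 -0.132  1.294  0.23  -1.918]
```

Emit:
{"api": "move_arm", "payload": {"deltas": "0 0 0 0.0095 0 0 0.6; -0.002 -0.015 0.05 0 0 0 0.6; 0 0 0.08 0 0 0 0.6; 0 0 0.07 0 0 0 0.6; 0 0 0.05 0 0 0 0.6; 0 0 0.03 0 0 0 0.6; 0 0 0.016 0 0 0 0.6; 0 0 0 0 0 0 0.6; 0 0 0 0 0 0 0.6", "squeeze": 60}}

```text
clock: 7.58
position: [0.5386, -0.1791, 0.2951]
ee_rot: [-1.825, 2.153, -0.243]
contact_force: [0.6, -0.6, 0.2]
gripper_width: 0.601
gripper_force: 0.0
```

```bash
python3 - <<'E'
from h import *
m=np.load("m.npy")
a=2.4-1.2
T=tool(m,-PR@[np.cos(a),np.sin(a),0],-PR[:,2])
delta(world(m,DC+PR@[0,0,.036]),T)
E
```

```text
clock 7.58 tcp target [ 0.5375 -0.1788  0.2905] shift/0.3 now-axes [0.0014 0.0086 0.0131] target-axes [0.0015 0.0085 0.0131] turn/90 [-0.0029 -0.0006 -0.0001] q [-0.495 -0.022 -0.216  1.102  0.223 -1.87 ]
```

Correct the last few millimetres and close.

Emit:
{"api": "move_arm", "payload": {"deltas": "0.001 0.008 0.01 0 0 0 0.6; 0 0 0 0 0 0 0.4; 0 0 0 0 0 0 0; 0 0 0 0 0 0 0; 0 0 0 0 0 0 0; 0 0 0 0 0 0 0; 0 0 0 0 0 0 0; 0 0 0 0 0 0 0"}}

```text
clock: 8.25
position: [0.5363, -0.1787, 0.2917]
ee_rot: [-1.826, 2.154, -0.241]
contact_force: [-5.2, 0.1, 4.4]
gripper_width: 0.15
gripper_force: 60.6
```

```bash
python3 - <<'E'
from h import *
m=np.load("m.npy")
a=2.4-1.2
T=tool(m,-PR@[np.cos(a),np.sin(a),0],-PR[:,2])
delta(world(m,DC+PR@[0,0,.036]),T); print(status.state()["moment"])
E
```

```text
clock 8.25 tcp target [ 0.5375 -0.1788  0.2905] shift/0.3 now-axes [ 0.0004 -0.0022  0.0051] target-axes [ 0.0004 -0.0022  0.0051] turn/90 [-0.0014 -0.0009 -0.0003] q [-0.496 -0.025 -0.225  1.098  0.222 -1.872]
[0.07341697 1.21732703 0.15959727]
```

Emit:
{"api": "move_arm", "payload": {"deltas": "0 0 -0.004 0 0 0.05 0; 0 0 0 0 0 0.05 0; 0 0 0 0 0 0.05 0; 0 0 0 0 0 0.05 0; 0 0 0 0 0 0.05 0; 0 0 0 0 0 0.05 0; 0 0 0 0 0 0.05 0; 0 0 0 0 0 0.05 0; 0 0 0 0 0 0.05 0; 0 0 0 0 0 0.05 0; 0 0 0 0 0 0.05 0; 0 0 0 0 0 0.05 0"}}

```text
clock: 9.25
position: [0.5357, -0.1783, 0.2915]
ee_rot: [-0.637, 2.719, -0.011]
contact_force: [-3.9, 1.8, 0.9]
gripper_width: 0.148
gripper_force: 60.2
```

```bash
python3 - <<'E'
from h import *
m=np.load("m.npy")
a=2.4-3.0
T=tool(m,-PR@[np.cos(a),np.sin(a),0],-PR[:,2])
delta(world(m,DC+PR@[0,0,.036]),T); print(status.state()["moment"])
E
```

```text
clock 9.25 tcp target [ 0.5375 -0.1788  0.2905] shift/0.3 now-axes [-0.0032 -0.0038  0.0051] target-axes [-0.005  -0.0001  0.0051] turn/90 [-0.    -0.     0.543] q [-0.496 -0.026 -0.226  1.1    0.223 -0.926]
[0.21768106 1.18785053 0.21335891]
```

Emit:
{"api": "move_arm", "payload": {"deltas": "0 0 0 0 0 0.05 0; 0 0 0 0 0 0.05 0; 0 0 0 0 0 0.05 0; 0 0 0 0 0 0.05 0; 0 0 0 0 0 0.05 0; 0 0 0 0 0 0.05 0; 0 0 0 0 0 0.05 0; 0 0 0 0 0 0.05 0; 0 0 0 0 0 0.05 0; 0 0 0 0 0 0.05 0; 0 0 0 0 0 0.055 0; 0 0 0 0 0 0 0"}}

```text
clock: 10.25
position: [0.5356, -0.1776, 0.2915]
ee_rot: [0.573, 2.756, 0.202]
contact_force: [-4.8, 4.2, 1.9]
gripper_width: 0.15
gripper_force: 60.3
```

```bash
python3 - <<'E'
from h import *
m=np.load("m.npy")
a=2.4-3.0
T=tool(m,-PR@[np.cos(a),np.sin(a),0],-PR[:,2])
delta(world(m,DC+PR@[0,0,.036]),T)
s=status.state();print(s["moment"],"about tool z",R.from_rotvec(s["ee_rot"]).inv().apply(s["moment"]))
E
```

```text
clock 10.25 tcp target [ 0.5375 -0.1788  0.2905] shift/0.3 now-axes [-0.0061 -0.0021  0.0051] target-axes [-0.0061 -0.0022  0.0051] turn/90 [ 0.0012 -0.0006 -0.011 ] q [-0.496 -0.026 -0.226  1.101  0.225 -0.055]
[0.5442795  1.30893808 0.40240116] about tool z [-0.04972042  1.46928103 -0.10112817]
```

Emit:
{"api": "move_arm", "payload": {"deltas": "0 0 0 0 0 0 0.5; 0 0 0 0 0 0 0.5; 0 0 0 0 0 0 0.5; 0 0 -0.05 0 0 0 0.6; 0 0 -0.1 0 0 0 0.6; 0 0 -0.13 0 0 0 0.6; 0 0 -0.13 0 0 0 0.6; -0.13 0 0 0 0 0 0.6; 0 0 0 0 0 0 0.6; 0 0 0 0 0 0 0.6"}}

```text
clock: 11.08
position: [0.5302, -0.2042, 0.4201]
ee_rot: [0.568, 2.75, 0.195]
contact_force: [0.5, 0.4, -1.0]
gripper_width: 0.6
gripper_force: 0.0
```

```bash
python3 - <<'E'
from h import *
m=np.load("m.npy")
for n in ("scene","top"):
    im=eyes.capture(n); c=proj(n,world(m,np.array([0,-.03,.1]))).astype(int)
    im=im[c[1]-60:c[1]+60,c[0]-85:c[0]+85,::-1]; print(n,c)
    cv2.imwrite(f"pics/c5{n}.png",cv2.resize(im,None,fx=4.6,fy=4.6,interpolation=cv2.INTER_CUBIC))
E
```

```text
scene [319 266]
top [324 206]
```

View pics/c5scene.png

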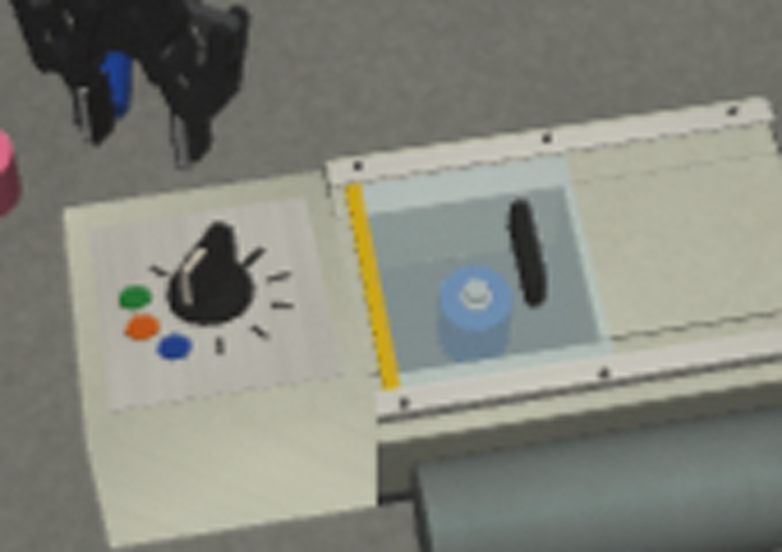

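The guard is still shut. The knob's white line runs (203,250)→(185,303) in the crop; I'll measure its angle.

```bash
python3 - <<'E'
from h import *
m=np.load("m.npy")
S=lambda u,v:np.array([319-85+(u+.5)/4.6-.5,266-60+(v+.5)/4.6-.5])
g=[least_squares(lambda p:proj("scene",world(m,DC+PR@np.array([p[0],p[1],.042])))-u,[0,0]).x for u in (S(203,250),S(185,303))]
print(g,2.4-np.arctan2(*(g[1]-g[0])[::-1]))
u=S(528,255);print("fin",least_squares(lambda p:proj("scene",world(m,np.array([p[0],p[1],.12])))-u,[0,.05]).x)
for q in(2.4,3.0,3.6): print(q,[((proj("scene",world(m,panel(r,2.4-q,.042)))-[234,206]+.5)*4.6-.5).round() for r in(0,.024)])
E
```

```text
[array([ 0.00322679, -0.00047437]), array([ 0.04732898, -0.0151418 ])] 2.7210707909042364
fin [0.00557962 0.04942632]
2.4 [array([203., 246.]), array([207., 273.])]
3.0 [array([203., 246.]), array([183., 271.])]
3.6 [array([203., 246.]), array([167., 261.])]
```

The line bends at the bar's end, which fits 3.0 with the end at (183,271). I'll confirm in the top view.

```bash
python3 - <<'E'
from h import *
m=np.load("m.npy")
im=eyes.capture("top"); c=proj("top",world(m,panel(0,0,.042))).astype(int);print(c)
cv2.imwrite("pics/c6.png",cv2.resize(im[c[1]-25:c[1]+25,c[0]-30:c[0]+30,::-1],None,fx=10,fy=10,interpolation=cv2.INTER_CUBIC))
for q in(2.4,3.0,3.6): print(q,[((proj("top",world(m,panel(r,2.4-q,.042)))-c+[30,25]+.5)*10-.5).round() for r in(0,.024)])
E
```

```text
[361 201]
2.4 [array([314., 257.]), array([299., 179.])]
3.0 [array([314., 257.]), array([346., 183.])]
3.6 [array([314., 257.]), array([382., 213.])]
```

View pics/c6.png

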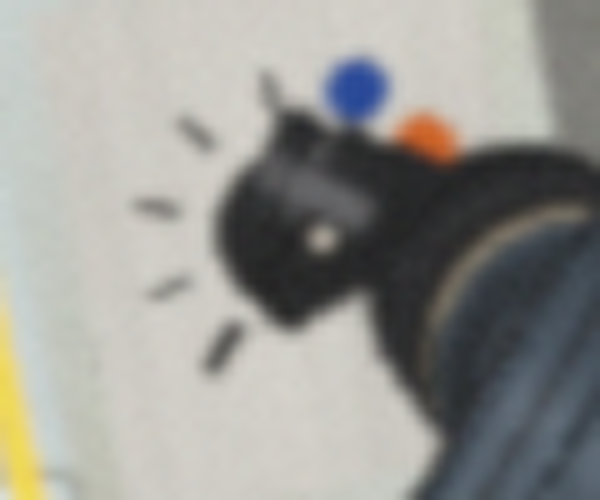

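The gripper covers the pointer; move it back towards the robot and look again.

Emit:
{"api": "move_arm", "payload": {"deltas": "0.12 0 -0.05 0 0 0 0.6; 0.12 0 -0.05 0 0 0 0.6; 0.12 0 0 0 0 0 0.6; 0.12 0 0 0 0 0 0.6; 0.12 0 0 0 0 0 0.6; 0.12 0 0 0 0 0 0.6; 0 0 0 0 0 0 0.6; 0 0 0 0 0 0 0.6"}}

```text
clock: 11.9
position: [0.3295, -0.1162, 0.3839]
ee_rot: [0.569, 2.753, 0.197]
contact_force: [0.1, -0.6, 0.7]
gripper_width: 0.594
gripper_force: 0.0
```

```bash
python3 - <<'E'
from h import *
c=[361,201]
im=eyes.capture("top")
cv2.imwrite("pics/c7.png",cv2.resize(im[c[1]-25:c[1]+25,c[0]-30:c[0]+30,::-1],None,fx=10,fy=10,interpolation=cv2.INTER_CUBIC))
E
```

```text
(no output)
```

View pics/c7.png

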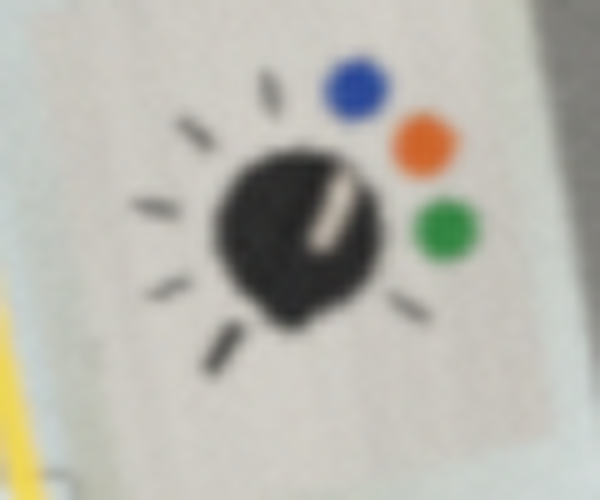

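The white line runs (318,245)→(347,180), matching the predicted 3.0 (314,257)→(346,183). So the knob rests on blue, and the guard is shut.

```bash
python3 -c "
from workcell import job
print(job.close_job())"
```

```text
the job is handed in; nothing more can be done
None
```

The guard is snapped shut over the bay and the knob then turned to the blue mark, matching the blue roller fitted; I let go of everything and handed the job in at about 12 s.

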